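Open a bench dust extractor for a filter change

TASK

The dust extractor's filter is due for a change. With the flat-blade screwdriver from the tool rack, not with the fingers, turn both slotted fasteners on the extractor's cover a quarter turn anticlockwise to their stops, then lift the cover off by its handle and set it down gently, right way up and flat, in the middle of the black bench mat. The screwdriver must end up back in the rack, upright and fully in its hole; leave everything else where it is.

Things in the scene. Friction and masses are not known exactly. Their poses are not given: they have to be found in the camera images.
- extractor: Bench dust extractor, fixed on the left or right of the rack: grey steel case 220 (x) x 250 (y), flat deck 100 above the bench. Origin: centre of its underside; z up; -x is its front with switch and louvres; a flared steel intake sticks out 54 at the back (+x). The cover fits over a 14 high collar on the deck.
- cover: Filter cover: pan-shaped aluminium lid 140 (x) x 200 (y) x 21 high, about 0.35 kg. Origin: centre of its skirt's lower edge, z up; starts on the extractor's deck, 100 above the bench. Handle on the middle of the top along y; fasteners on its centre line at y = +71 and -71. Once both are open it lifts straight up, 3 mm side play; the cams end 5 above the skirt's edge: it stands level on its skirt.
- cover_handle (a point): Centre of the bar of the cover's bridge handle: bar 12 wide (along the cover's x), 100 long (along its y), 10 high, its underside 23 above the cover's top; this point is 49 above the cover's lower edge. Axes as the cover's.
- cam_a (a joint): Turn of the quarter-turn fastener at the cover's +y end, rad: 0 = locked, grows anticlockwise seen from above, 1.571 = open, against a stop. Starts at 0 to 0.35, stays where it is left (friction about 0.1 N m). Open, and its cam free to pass the hole below it, above 1.35; the blade has some 0.15 rad of play in the slot, so the screwdriver must turn that much farther.
- cam_b (a joint): The same for the fastener at the cover's -y end.
- cam_a_slot (a point): Centre of the top face of the fastener at the cover's +y end: round steel head 26 across, 7 high above the cover's top, with a straight slot right across it along this point's x (turns with the head): 3.6 wide, chamfered to 6.6 at the top, its black floor 5 below this point. Joint 0: slot along the cover's x; open: along its y. z up.
- cam_b_slot (a point): The same for the fastener at the cover's -y end.
- driver: Flat-blade screwdriver 150 long, 0.11 kg, blade down in one of the rack's holes: the only tool there with a dark, flat-sided wooden handle. Origin: centre of the blade's tip; z up the shank. Blade 13 wide (x), 2.2 thick (y); shank 8 thick; steel collar 25 across at z = 70 to 76, rests on the rack's top board (tip 20 above the bench); handle z = 76 to 150, 28 wide (x), 20 thick (y).
- driver_grip (a point): Point on the screwdriver's axis, 118 above the blade's tip, in the handle: where to grip, the fingers closing along y on the two broad flats. Axes as the screwdriver's.
- rack: Open wooden tool rack 200 (x) x 70 (y) x 90 high, fixed to the bench in the middle. Origin: centre of its underside; z up. Its 12 thick top board has three round holes 18 across in a row at x = -60, 0 and +60 (y = 0); below the board is free space down to 10 above the bench.
- mat: Black rubber bench mat 240 (x) x 280 (y) x 4 thick, fixed flat on the bench on the side away from the extractor. Origin: centre of its underside.
- graver: Bystander: round mushroom-shaped light wooden handle up to 34 mm across, on a thin square steel shank; stands in a hole of the rack like the screwdriver.
- file: Bystander: slender round light wooden handle 25 mm across, 60 mm tall, with a brass collar, on a flat dark steel file; stands in a hole of the rack like the screwdriver.
- block: Bystander: polished square steel bench block 65 x 65 x 20, loose on the bench just behind the rack (+x).
- pot: Bystander: terracotta pot 88 across, 100 tall, with thin tools standing in it (170 tall in all), at the back of the bench.
- flux: Bystander: white bottle 52 across, 110 tall, at the back of the bench.
- mandrel: Bystander: tapered steel ring mandrel 320 long with a wooden handle, lying on the near part of the bench.
- brush: Bystander: bench brush 180 long, lying on the near part of the bench.

How it is judged:
On the way, in this order (a step that is already met when the one before it is completed fails the run):
1. both fasteners have been turned to open (above 1.35 rad) and the screwdriver is still in the gripper (value of joint each of cam_a, cam_b above 1.35 rad and contact force between the fingers and driver above 1 N and z of cover in the frame of extractor below 0.11 m), for 0.1 s.
2. the gripper has lifted the cover clear of the extractor's collar (z of cover in the frame of extractor above 0.125 m and contact force between the fingers and cover above 1 N), for 0.1 s.
At the end, for the whole second after the job is handed in: The cover lies still on the mat, right way up, level within 0.06 rad, its edge on the mat within 5 mm, its centre within 50 mm of the mat's; the screwdriver stands still in a hole of the rack, blade down, upright within 0.12 rad, its tip 8 to 30 mm above the bench (20 when home) (horizontal distance between cover and mat below 0.05 m and z of cover in the frame of mat between -0.001 and 0.009 m and angle between cover's own z axis and vertical below 0.06 rad and linear speed of each of cover, driver below 0.02 m/s and z of driver in the frame of rack between 0.008 and 0.03 m and x of driver in the frame of rack between -0.08 and 0.08 m and y of driver in the frame of rack between -0.02 and 0.02 m and angle between driver's own z axis and vertical below 0.12 rad); the robot touches nothing.
It fails at once if the fingers touch the cover or its fasteners (over 2 N) before both fasteners are open (contact force between the fingers and cover above 2 N and not (value of joint each of cam_a, cam_b above 1.35 rad)).
It fails at once if the cover, once off the extractor, is dropped (moves faster than 0.45 m/s while not held) (linear speed of cover above 0.45 m/s and contact force between the fingers and cover below 0.3 N and horizontal distance between cover and extractor above 0.05 m).
It fails at once if a bystander is moved by more than 30 mm (distance of any of graver, file, block, pot, flux, mandrel, brush from where it was at the start of the episode above 0.03 m).
It also fails if it takes over 72 s, if anything falls off the work surface, if the arm or the gripper's body presses on something with over 40 N, if the wrist force passes 120 N, or if a joint passes its speed limit or range.

ROBOT

A 7-joint arm with a two-finger parallel gripper is mounted at the origin on the work surface. World frame = base frame: x ahead of the robot, y to its left, z up, the work surface at z = 0. Lengths are in m, angles in rad, forces in N, time in s.
With the tool pointing down it reaches from about 0.4 to 0.875 m from the base axis. Payload 19.3 kg.
Tool frame: the origin (TCP) lies at the very end of the fingers, on their centre line; the grasp point (between the pads) lies 19 mm behind it; z points along the fingers, y is the line along which they close (so a half turn about z gives the same grasp; the last joint's range is limited). The gripper opens to 85 mm and grips with 20 to 120 N. Pads are 22 mm wide; open, the fingers measure 114 mm over their backs; the gripper's body (76 mm by 85 mm) begins 54 mm behind the grasp point. The pads swing forward as they close: fully open they stand 13 mm farther back than shut.
Start: joints at [-1.375, 0.521, -0.036, 1.599, 0.021, 1.021, -0.113], TCP at [0.164, 0.603, 0.231] pointing down, gripper open.
Joint ranges: [-2.91, 2.91], [-0.3, 2.13], [-1.5, 1.42], [0.17, 2.43], [-1.26, 4.41], [0.16, 1.93], [-2.52, 2.52]. Speed limits (rad/s): [1.89, 1.89, 2.39, 2.39, 3.01, 3.01, 3.01].

INTERFACE

Orientations are given as [roll, pitch, yaw] about the fixed x, y, z axes, in that order (R = Rz(yaw) Ry(pitch) Rx(roll)).
In Python, from workcell import bot gives the robot as it stands.
- The arm moves only by the shell command python3 -m crank 'ROWS' [FORCE]. ROWS is a JSON object of lists of equal length, an entry for each row: "travel": the shift along the world's x, y, z in cm, a list of three; "turn": the turn, a rotation vector about the world's x, y, z in degrees, a list of three; "gripper": the closure, from 0 (fully open) to 1 (shut). A call has exactly 5 rows; each row is the pose to reach, as a shift and turn from the pose commanded when the call began; what a row does not reach only later rows make up. A row lasts 1/10 s, in which the tool goes at most 50 mm and 8.59 degrees, less where a joint would pass 70% of its speed; a pose out of reach is approached as far as the arm can. A call with a gripper value outside its range is refused whole. The fingers move at their own pace and stop on an object; FORCE is the grip in N (left out, the last holds). Time passes only in rows, so rows that repeat a pose let the fingers close, or fill a call up. It gives the time, the measured TCP pose, the force, the opening and the grip force at its end, in the units of the state.
- bot.observe(): the state, without advancing time (a new reading comes with each control period).
- bot.grab_frame(name): name is "scene" or "side" or "wrist"; returns a dict with "pixels" (420x560x3 uint8, red, green, blue), "fx", "fy", "cx", "cy" (pixels), "extrinsics" (4x4, takes a point from world to camera coordinates). Camera axes: x right, y down, z forward; pixel columns grow to the right and rows downward; lengths in m; the calibration is good to about 2 mm. A picture is of the moment at which its call begins. There is no depth.
- bot.job_done(): hands the job in; it is judged then, once.
The state is a dict: "clock": time; "qpos": joint angles; "qd": joint speeds; "joint_efforts": joint torques, N m; "position": TCP position; "tool_rot": TCP orientation; "force": force on the tool from outside, world axes, zero at the start; "moment": the same for the moment, N m; "grip_width": finger opening in m; "finger_force": force on a finger pad.
Only numpy, scipy, OpenCV 4.12 (cv2) and the standard library are available. Lean on these libraries where they do the work, as an engineer would, in place of code of your own. Each camera call takes 0.05 s, during which the arm holds its last target. There are 200 camera calls.

## Working session

There is one attempt and no reset: what is moved stays moved. The work goes in short steps, Python scripts to look and compute and a shell command to move; the robot and the scene stay as the last step left them, time stands still between calls to the robot, and variables do not carry over. Pictures are saved under pics/ and viewed, at most 10 in all, crops included, and the job is handed in when it is done.

```bash
ls; mkdir -p pics
cat > h.py <<'E'
import numpy as np,cv2
from workcell import bot
def grab(n,save=None):
    f=bot.grab_frame(n)
    if save: cv2.imwrite('pics/'+save,f['pixels'][:,:,::-1]); np.savez('pics/'+save+'.npz',**f)
    return f
def load(s): return dict(np.load('pics/'+s+'.npz'))
def ray(f,u,v,z):
    E=np.array(f['extrinsics']);R,t=E[:3,:3],E[:3,3]
    c=-R.T@t;d=R.T@np.array([(u-f['cx'])/f['fx'],(v-f['cy'])/f['fy'],1])
    return c+d*(z-c[2])/d[2]
def proj(f,P):
    E=np.array(f['extrinsics']);q=(E[:3,:3]@np.atleast_2d(P).T).T+E[:3,3]
    return np.c_[f['fx']*q[:,0]/q[:,2]+f['cx'],f['fy']*q[:,1]/q[:,2]+f['cy']]
E
python3 - <<'E'
from h import *
for n in ['scene','side','wrist']:
    f=grab(n,n+'0.png');E=np.array(f['extrinsics']);print(n,f['fx'],f['cx'],f['cy'],-E[:3,:3].T@E[:3,3],E[2,:3])
s=bot.observe();print(s)
a=[cv2.imread(f'pics/{n}0.png') for n in ['scene','side']]
E
```

```text
pics
scene 472.08527355102154 282.2973643960948 206.1885948040574 [ 0.9979709  -0.53492605  1.00248489] [-0.42626602  0.47462394 -0.77008402]
side 466.1387455782008 278.09701399754067 215.45837798275764 [ 0.37252886 -0.85852491  0.89426298] [ 0.12257056  0.73102624 -0.6712504 ]
wrist 334.92942918445283 286.13533327309466 203.96226985351146 [0.08771914 0.62412098 0.37246151] [ 0.29641525 -0.08245383 -0.95149323]
{'clock': 0.15, 'qpos': array([-1.37518955,  0.52184981, -0.03631902,  1.59981998,  0.02120192,
        1.02108741, -0.11277696]), 'qd': array([-0.00079946, -0.00229035, -0.0003962 , -0.00107718,  0.00010677,
       -0.0019256 ,  0.00052369]), 'joint_efforts': array([ 1.53008128e-03, -9.27396584e+01,  1.98047563e+00, -3.70055902e+01,
        1.79419282e-02,  6.45580469e-03, -7.01703425e-05]), 'position': array([0.16415324, 0.60283068, 0.23089549]), 'tool_rot': array([-3.14081504e+00,  5.57619305e-05,  2.87578930e+00]), 'force': array([-0.44656758,  0.42100074,  0.20225656]), 'moment': array([-0.00159208,  0.02280341, -0.04101692]), 'finger_force': 0.0, 'grip_width': 0.08554565629521263}
```

View pics/scene0.png

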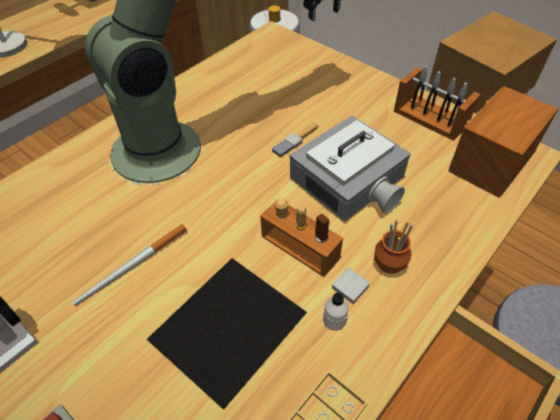

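View pics/side0.png

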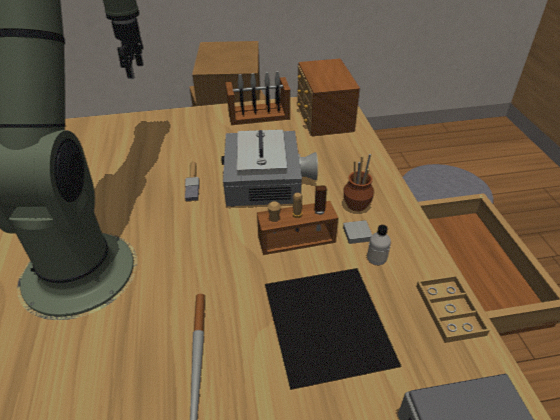

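The scene view shows the extractor at left (about (350,165)), the dark flat handle at (322,225) in the hole nearest the back, and the mat at (228,330). The side view agrees: driver top at (321,187), cover at (262,150), mat at (330,323).

Run:
```python
from h import *
S=load('scene0.png');D=load('side0.png')
p=lambda n,a,b,z:print(n,ray(S,*a,z).round(3) if a else '',ray(D,*b,z).round(3) if b else '')
p('driver top',(322,217),(321,187),.17)
p('graver',(282,203),(274,205),.14)
p('handle',(352,143),(261,143),.149)
p('cam',(331,160),(262,161),.128)
p('cam',(365,128),None,.128)
for a,b in zip([(232,260),(305,312),(225,404),(149,337)],[(265,284),(357,270),(395,369),(293,381)]): p('mat',a,b,.004)
p('rack',(262,211),(258,209),.09)
p('rack',(325,250),(338,207),.09)
for n,s,u0,v0,w,hh in [('scene0.png','a',255,105,165,170),('side0.png','b',215,120,165,130)]:
    im=cv2.imread('pics/'+n)[v0:v0+hh,u0:u0+w]
    globals()[s]=cv2.resize(im,(w*400//w,hh*400//w),interpolation=cv2.INTER_CUBIC)
h=max(a.shape[0],b.shape[0])
pad=lambda x:cv2.copyMakeBorder(x,0,h-x.shape[0],0,0,cv2.BORDER_CONSTANT)
cv2.imwrite('pics/crop.png',np.hstack([pad(a),pad(b)]))
```

```text
driver top [0.625 0.013 0.17 ] [0.628 0.014 0.17 ]
graver [0.514 0.004 0.14 ] [0.507 0.003 0.14 ]
handle [0.522 0.274 0.149] [0.514 0.268 0.149]
cam [0.507 0.205 0.128] [0.508 0.209 0.128]
cam [0.502 0.367 0.128] 
mat [ 0.465 -0.134  0.004] [ 0.46  -0.129  0.004]
mat [ 0.695 -0.124  0.004] [ 0.694 -0.127  0.004]
mat [ 0.703 -0.39   0.004] [ 0.691 -0.403  0.004]
mat [ 0.47  -0.401  0.004] [ 0.477 -0.391  0.004]
rack [ 0.465 -0.017  0.09 ] [0.472 0.052 0.09 ]
rack [ 0.656 -0.007  0.09 ] [0.679 0.021 0.09 ]
```

View pics/crop.png

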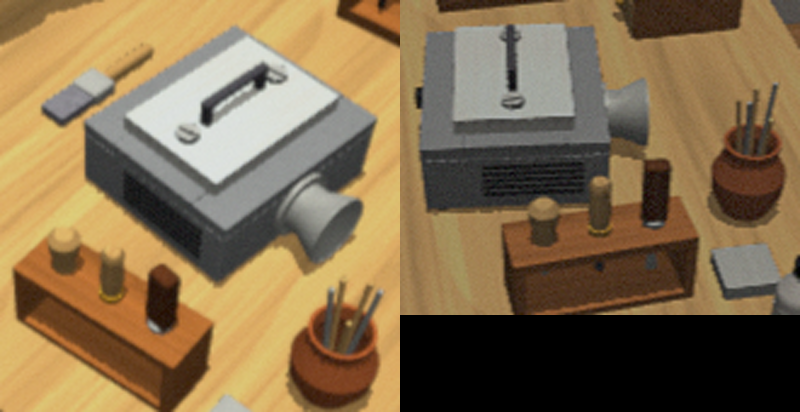

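The crop confirms the driver is in the +x hole, and both fasteners and the dark bridge handle are visible. I'll move over the cover for a wrist view next.

```bash
python3 -m crank '{"travel":[[3,-3,1],[7,-7,2],[11,-11,4],[14,-15,5],[15,-16,5]],"turn":[[0,0,3],[0,0,6],[0,0,9],[0,0,12],[0,0,15]],"gripper":[0,0,0,0,0]}'
python3 -m crank '{"travel":[[3,-3,1],[7,-7,2],[11,-11,2],[14,-15,2],[15,-16,2]],"turn":[[0,0,0],[0,0,0],[0,0,0],[0,0,0],[0,0,0]],"gripper":[0,0,0,0,0]}'
python3 -m crank '{"travel":[[0,0,0],[0,0,0],[0,0,0],[0,0,0],[0,0,0]],"turn":[[0,0,0],[0,0,0],[0,0,0],[0,0,0],[0,0,0]],"gripper":[0,0,0,0,0]}'
python3 -c "
from h import *
f=grab('wrist','w1.png');print(bot.observe()['qpos'].round(2))"
```

```text
clock: 0.65
position: [0.3166, 0.4404, 0.2824]
tool_rot: [3.141, 0.001, 3.137]
force: [0.9, 0.8, 0.1]
grip_width: 0.0853
finger_force: 0.0
clock: 1.15
position: [0.4664, 0.2793, 0.3014]
tool_rot: [-3.141, 0.001, 3.134]
force: [-0.0, 0.6, -0.1]
grip_width: 0.0851
finger_force: 0.0
clock: 1.65
position: [0.4637, 0.2838, 0.3013]
tool_rot: [3.142, -0.0, 3.139]
force: [-0.9, -0.7, -0.1]
grip_width: 0.0853
finger_force: 0.0
[-0.69  0.32  0.04  1.73 -0.01  1.09  0.92]
```

View pics/w1.png

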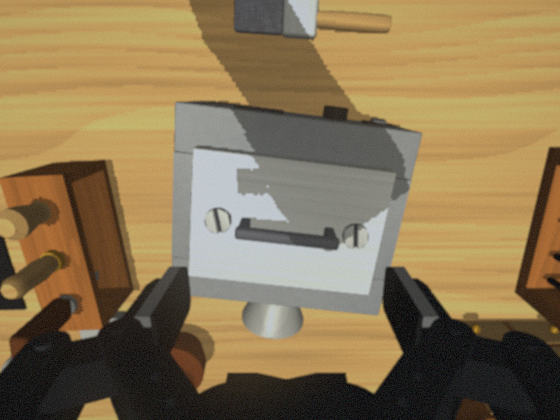

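The wrist view shows the cover with fastener b at (217,220), a at (355,236), and the handle bar from (240,233) to (333,241). Next I'll zoom and measure the heads and slots.

Run:
```python
from h import *
f=load('w1.png');im=f['pixels'][:,:,::-1].copy();g=cv2.cvtColor(im,cv2.COLOR_BGR2GRAY).astype(float)
T=[]
for n,(u,v) in dict(b=(217,220),a=(355,236)).items():
    c=im[v-22:v+22,u-22:u+22];T.append(cv2.resize(c,(396,396),interpolation=cv2.INTER_CUBIC))
    yy,xx=np.mgrid[v-9:v+10,u-9:u+10];m=(xx-u)**2+(yy-v)**2<81
    m&=g[yy,xx]<75
    pts=np.c_[xx[m],yy[m]].astype(np.float32);vx,vy,x0,y0=cv2.fitLine(pts,cv2.DIST_L2,0,.01,.01).ravel()
    P=ray(f,x0,y0,.128);Q=ray(f,x0+5*vx,y0+5*vy,.128)
    d=Q-P;print(n,m.sum(),(x0,y0),P.round(4),'slot yaw',np.degrees(np.arctan2(d[1],d[0])).round(1))
cv2.imwrite('pics/slots.png',np.hstack(T))
A=ray(f,217,220,.128);B=ray(f,355,236,.128);print(A,B,np.linalg.norm(A-B),'cov yaw',np.degrees(np.arctan2(B[1]-A[1],B[0]-A[0]))-90)
for q in [(193,148),(397,171),(190,290),(371,294)]: print(ray(f,*q,.121).round(3))
for q in [(240,233),(334,241)]: print('bar',ray(f,*q,.154).round(3))
```

```text
b 16 (np.float32(216.9375), np.float32(219.375)) [0.5023 0.2145 0.128 ] slot yaw 10.2
a 34 (np.float32(355.2647), np.float32(234.61765)) [0.5192 0.3543 0.128 ] slot yaw 4.6
[0.50293518 0.21454675 0.128     ] [0.52070746 0.35411245 0.128     ] 0.14069270907687198 cov yaw -7.256977472023166
[0.432 0.195 0.121]
[0.455 0.393 0.121]
[0.588 0.178 0.121]
[0.593 0.378 0.121]
bar [0.506 0.241 0.154]
bar [0.515 0.329 0.154]
```

View pics/slots.png

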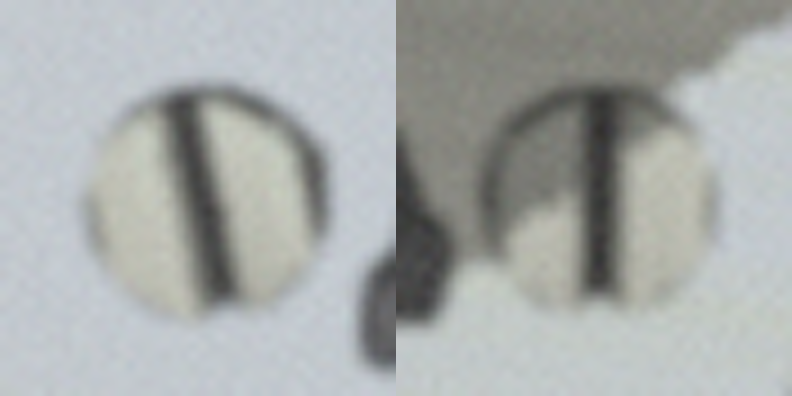

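Both slots are clear: b runs from crop (180,95) to (222,300), and a is vertical at x = 600 (204 in its own tile).

```bash
python3 - <<'E'
from h import *
f=load('w1.png')
for n,(u,v),e in [('b',(217,220),[(180,95),(222,300)]),('a',(355,236),[(204,90),(204,298)])]:
    P=[ray(f,u-22+(x+.5)/9-.5,v-22+(y+.5)/9-.5,.125) for x,y in e]
    d=P[1]-P[0];print(n,((P[0]+P[1])/2).round(4),np.linalg.norm(d),np.degrees(np.arctan2(d[1],d[0])))
E
python3 -m crank '{"travel":[[3,-5,0],[5,-10,0],[7,-15,0],[9,-20,0],[12,-24,0]],"turn":[[0,0,0],[0,0,0],[0,0,0],[0,0,0],[0,0,0]],"gripper":[0,0,0,0,0]}'
python3 -m crank '{"travel":[[0,-2,0],[0,-3,0],[0,-3,0],[0,-3,0],[0,-3,0]],"turn":[[0,0,0],[0,0,0],[0,0,0],[0,0,0],[0,0,0]],"gripper":[0,0,0,0,0]}'
python3 -m crank '{"travel":[[0,0,0],[0,0,0],[0,0,0],[0,0,0],[0,0,0]],"turn":[[0,0,0],[0,0,0],[0,0,0],[0,0,0],[0,0,0]],"gripper":[0,0,0,0,0]}'
python3 -c "
from h import *
f=grab('wrist','w2.png');x=f['pixels'][:,:,::-1]
print(proj(f,[[.627,.014,.17],[.627,.014,.09]]))
u,v=map(int,proj(f,[[.627,.014,.15]])[0])
cv2.imwrite('pics/w2c.png',cv2.resize(x[v-80:v+80,u-100:u+100],(800,640))[:600]);print(u,v)"
```

```text
b [0.5037 0.2138 0.125 ] 0.024818574687361348 7.16539263160935
a [0.5212 0.355  0.125 ] 0.02580420530963515 3.4688114514627344
clock: 2.2
position: [0.5738, 0.0574, 0.3017]
tool_rot: [3.141, 0.0, 3.138]
force: [0.7, 1.2, 0.0]
grip_width: 0.0851
finger_force: 0.0
clock: 2.7
position: [0.5736, 0.0311, 0.3014]
tool_rot: [3.141, 0.0, 3.14]
force: [0.3, 0.4, 0.2]
grip_width: 0.0855
finger_force: 0.0
clock: 3.2
position: [0.5738, 0.0293, 0.3013]
tool_rot: [-3.142, -0.0, 3.138]
force: [0.0, 1.1, 0.8]
grip_width: 0.0857
finger_force: 0.0
[[268.98061445 250.94635189]
 [272.48875792 219.5765456 ]]
270 241
```

View pics/w2c.png

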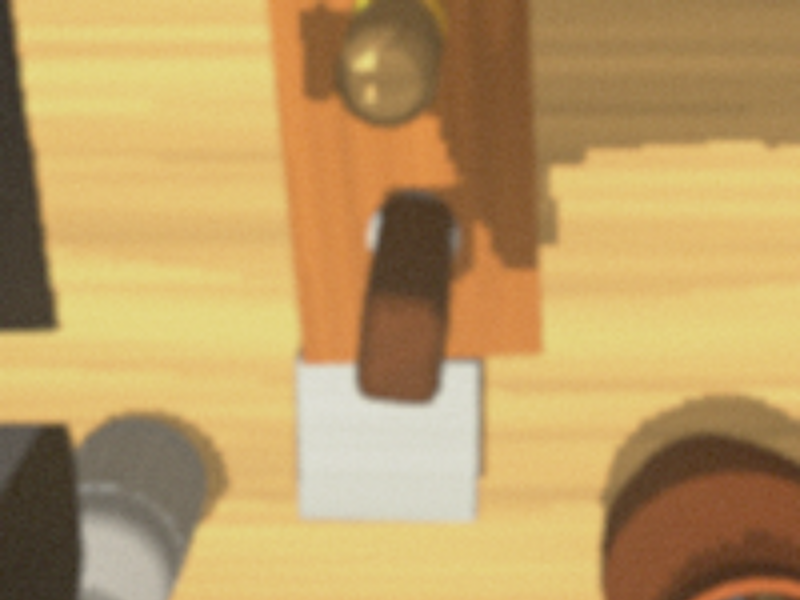

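The wrist crop shows the driver's top face with corners at about (368,293), (450,297), (438,403) and (358,395). Its flats face ±y, and the steel block lies behind it.

Run:
```python
from h import *
f=load('w2.png')
P=np.array([ray(f,170+(x+.5)/4-.5,161+(y+.5)/4-.5,.17) for x,y in [(368,293),(450,297),(438,403),(358,395)]])
print(P.round(4),P.mean(0).round(4))
for i,j in [(0,3),(1,2)]:
    d=P[j]-P[i];print('x-edge',np.linalg.norm(d),np.degrees(np.arctan2(d[1],d[0])))
for i,j in [(0,1),(3,2)]:
    d=P[j]-P[i];print('y-edge',np.linalg.norm(d),np.degrees(np.arctan2(d[1],d[0]))-90)
for q in [(372,240),(459,240)]: print('collar',ray(f,170+q[0]/4,161+q[1]/4,.096).round(4))
for q in [(303,360),(541,352)]: print('rack +x corners',ray(f,170+q[0]/4,161+q[1]/4,.09).round(4))
```

```text
[[0.6104 0.0078 0.17  ]
 [0.6114 0.0259 0.17  ]
 [0.6374 0.023  0.17  ]
 [0.6354 0.0049 0.17  ]] [0.6237 0.0154 0.17  ]
x-edge 0.025128736129536446 -6.689815249208075
x-edge 0.02617846638104625 -6.412040674072857
y-edge 0.018101433837654505 -3.2483658009789735
y-edge 0.018195743658417342 -6.572742049950691
collar [0.6264 0.0037 0.096 ]
collar [0.6265 0.0278 0.096 ]
rack +x corners [ 0.6658 -0.0177  0.09  ]
rack +x corners [0.6635 0.0513 0.09  ]
```

```bash
python3 -m crank '{"travel":[[2,-1,-3],[5.1,-1.4,-6],[5.1,-1.4,-9],[5.1,-1.4,-10],[5.1,-1.4,-10]],"turn":[[0,0,-3],[0,0,-6],[0,0,-6],[0,0,-6],[0,0,-6]],"gripper":[0,0,0,0,0]}'
python3 -m crank '{"travel":[[0,0,-2],[0,0,-4],[0,0,-6],[0,0,-8.2],[0,0,-8.2]],"turn":[[0,0,0],[0,0,0],[0,0,0],[0,0,0],[0,0,0]],"gripper":[0,0,0,0,0]}'
python3 -m crank '{"travel":[[0,0,0],[0,0,0],[0,0,0],[0,0,0],[0,0,0]],"turn":[[0,0,0],[0,0,0],[0,0,0],[0,0,0],[0,0,0]],"gripper":[0,0,0.3,0.5,0.6]}' 80
python3 -m crank '{"travel":[[0,0,0],[0,0,0],[0,0,0],[0,0,0],[0,0,0]],"turn":[[0,0,0],[0,0,0],[0,0,0],[0,0,0],[0,0,0]],"gripper":[1,1,1,1,1]}' 80
```

```text
clock: 3.75
position: [0.624, 0.0153, 0.2004]
tool_rot: [-3.141, -0.002, 3.033]
force: [0.9, -0.6, 1.2]
grip_width: 0.0854
finger_force: 0.0
clock: 4.25
position: [0.6241, 0.0155, 0.1189]
tool_rot: [-3.141, -0.002, 3.033]
force: [-0.3, 0.5, 0.3]
grip_width: 0.0855
finger_force: 0.0
clock: 4.75
position: [0.625, 0.0153, 0.1197]
tool_rot: [3.141, 0.001, 3.033]
force: [0.3, -0.9, 0.3]
grip_width: 0.0441
finger_force: 0.0
clock: 5.25
position: [0.6249, 0.0153, 0.1195]
tool_rot: [3.142, 0.0, 3.033]
force: [-2.4, -0.4, 5.0]
grip_width: 0.0193
finger_force: 77.9
```

```bash
python3 -m crank '{"travel":[[0,0,1],[0,0,4],[0,0,8],[0,0,12],[0,0,15.5]],"turn":[[0,0,0],[0,0,0],[0,0,0],[0,0,0],[0,0,0]],"gripper":[1,1,1,1,1]}' 100
python3 -m crank '{"travel":[[-2,4,0],[-4.5,8,0],[-7.5,12,0],[-10,16,0],[-12.1,19.8,0]],"turn":[[0,0,3],[0,0,6],[0,0,9],[0,0,12],[0,0,14]],"gripper":[1,1,1,1,1]}'
python3 -m crank '{"travel":[[0,0,-1],[0,0,-3],[0,0,-3],[0,0,-3],[0,0,-3]],"turn":[[0,0,0],[0,0,0],[0,0,0],[0,0,0],[0,0,0]],"gripper":[1,1,1,1,1]}'
python3 - <<'E'
from h import *
print(bot.observe()['qpos'].round(2))
T=[]
for n in ['scene','side','wrist']:
    f=grab(n,n+'3.png');s=bot.observe();p=s['position'];t=p-[0,0,.0995]
    q=proj(f,[t,[.5035,.2138,.128]]);print(n,q.round(1),p)
    u,v=map(int,q.mean(0).clip(50,500));c=f['pixels'][:,:,::-1][max(v-45,0):v+45,u-33:u+33]
    T.append(cv2.resize(c,(264,360),interpolation=cv2.INTER_CUBIC));print(u-33,v-45)
cv2.imwrite('pics/t3.png',np.hstack(T))
E
```

```text
clock: 5.75
position: [0.6247, 0.0151, 0.2769]
tool_rot: [3.142, 0.001, 3.033]
force: [1.1, 0.2, -1.1]
grip_width: 0.0193
finger_force: 97.5
clock: 6.25
position: [0.5022, 0.2147, 0.275]
tool_rot: [3.141, 0.001, -3.004]
force: [0.9, -0.8, -1.0]
grip_width: 0.019
finger_force: 97.6
clock: 6.75
position: [0.5043, 0.2131, 0.2452]
tool_rot: [3.141, 0.001, -3.007]
force: [-0.2, 0.4, -1.3]
grip_width: 0.019
finger_force: 97.8
[-0.56  0.38  0.06  1.79 -0.03  0.96  1.22]
scene [[332.6 153. ]
 [332.  157.6]] [0.50426536 0.2131714  0.24520141]
299 110
side [[260.3 155.1]
 [260.2 160.2]] [0.50419135 0.21322177 0.24508353]
227 112
wrist [[285.6 205.3]
 [286.5 197.9]] [0.50412951 0.21318544 0.24494768]
253 156
```

View pics/t3.png

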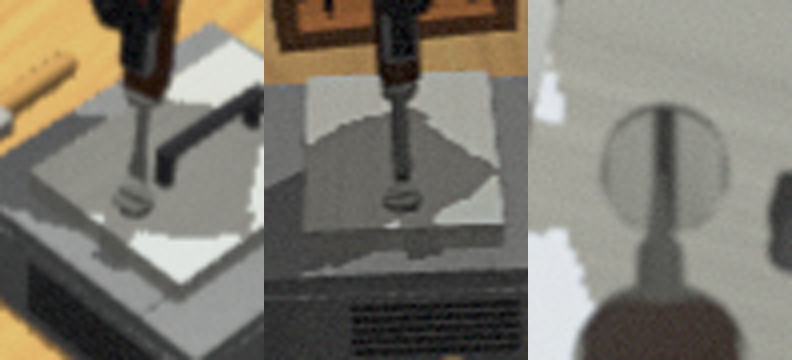

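The tiles show the blade straight above fastener b's slot, within about 0.5 px in the wrist view (head centre near (287,198)). Its orientation matches, so I'll descend.

```bash
python3 -m crank '{"travel":[[0,0.05,-0.5],[0,0.05,-1],[0,0.05,-1.3],[0,0.05,-1.6],[0,0.05,-1.7]],"turn":[[0,0,0],[0,0,0],[0,0,0],[0,0,0],[0,0,0]],"gripper":[1,1,1,1,1]}'
python3 -m crank '{"travel":[[0,0,-0.1],[0,0,-0.2],[0,0,-0.3],[0,0,-0.4],[0,0,-0.4]],"turn":[[0,0,0],[0,0,0],[0,0,0],[0,0,0],[0,0,0]],"gripper":[1,1,1,1,1]}'
```

```text
clock: 7.4
position: [0.5037, 0.2137, 0.2269]
tool_rot: [-3.141, -0.0, -3.006]
force: [-0.2, -0.7, -0.7]
grip_width: 0.0193
finger_force: 97.8
clock: 7.9
position: [0.5038, 0.2138, 0.2232]
tool_rot: [-3.142, -0.0, -3.006]
force: [0.7, 0.1, -1.6]
grip_width: 0.0191
finger_force: 97.8
```

No axial force at tip height 0.1237 means the blade is in the slot. Joint 7 would pass its limit turning from here, so I'll withdraw, turn the symmetric blade by −180°, and re-insert.

```bash
python3 -m crank '{"travel":[[0,0,1],[0,0,2],[0,0,2],[0,0,2],[0,0,2]],"turn":[[0,0,0],[0,0,-8],[0,0,-16],[0,0,-24],[0,0,-32]],"gripper":[1,1,1,1,1]}'
for i in 1 2 3; do python3 -m crank '{"travel":[[0,0,0],[0,0,0],[0,0,0],[0,0,0],[0,0,0]],"turn":[[0,0,-8],[0,0,-16],[0,0,-24],[0,0,-32],[0,0,-40]],"gripper":[1,1,1,1,1]}' | grep -E 'pos|rot'; done
python3 -m crank '{"travel":[[0,0,0],[0,0,0],[0,0,0],[0,0,0],[0,0,0]],"turn":[[0,0,-8],[0,0,-16],[0,0,-24],[0,0,-28],[0,0,-28]],"gripper":[1,1,1,1,1]}'
python3 -c "
from h import *
print(bot.observe()['qpos'].round(2))
f=grab('wrist');g=f['pixels'][:,:,::-1];t=bot.observe()['position']-[0,0,.0995]
q=proj(f,[t,[.5038,.2138,.128]]);print(q)
w=cv2.resize(g[150:240,253:319],(264,360),interpolation=2)
T=[w]
for n in ['scene','side']:
    f=grab(n);u,v=map(int,proj(f,[.5038,.2138,.135])[0]);T.append(cv2.resize(f['pixels'][:,:,::-1][v-45:v+45,u-33:u+33],(264,360),interpolation=2))
cv2.imwrite('pics/t4.png',np.hstack(T))"
```

```text
clock: 8.4
position: [0.504, 0.2139, 0.2442]
tool_rot: [3.141, 0.0, 2.713]
force: [-0.4, 0.3, -2.2]
grip_width: 0.0191
finger_force: 97.7
position: [0.5039, 0.214, 0.2441]
tool_rot: [3.141, -0.0, 2.015]
position: [0.5039, 0.214, 0.2441]
tool_rot: [3.142, -0.001, 1.317]
position: [0.5038, 0.2141, 0.2441]
tool_rot: [-3.141, -0.001, 0.619]
clock: 10.4
position: [0.5038, 0.2142, 0.2438]
tool_rot: [-3.141, -0.0, 0.135]
force: [-0.1, 0.0, -1.5]
grip_width: 0.0187
finger_force: 97.7
[-1.09  0.51  0.84  1.82 -0.44  1.01 -1.51]
[[286.816376   204.59621612]
 [287.19366031 198.39194647]]
```

View pics/t4.png

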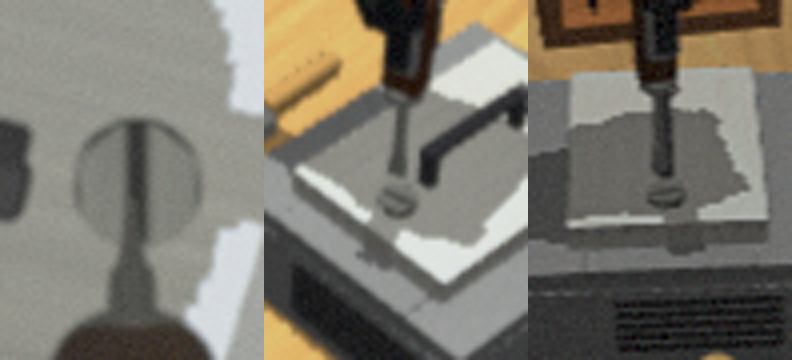

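Still aligned after the half turn (slot at wrist column 287.5 against 287.2 predicted). I'll insert and turn.

```bash
python3 -m crank '{"travel":[[-0.1,0,-0.5],[-0.1,0,-1],[-0.1,0,-1.4],[-0.1,0,-1.7],[-0.1,0,-1.7]],"turn":[[0,0,0],[0,0,0],[0,0,0],[0,0,0],[0,0,0]],"gripper":[1,1,1,1,1]}'
python3 -m crank '{"travel":[[0,0,-0.1],[0,0,-0.2],[0,0,-0.3],[0,0,-0.35],[0,0,-0.35]],"turn":[[0,0,0],[0,0,0],[0,0,0],[0,0,0],[0,0,0]],"gripper":[1,1,1,1,1]}'
```

```text
clock: 11.05
position: [0.5027, 0.2136, 0.2258]
tool_rot: [3.141, 0.001, 0.136]
force: [-0.5, -0.9, -1.3]
grip_width: 0.019
finger_force: 97.7
clock: 11.55
position: [0.5028, 0.2137, 0.2227]
tool_rot: [3.142, 0.0, 0.136]
force: [-0.5, -0.2, -0.7]
grip_width: 0.019
finger_force: 97.7
```

```bash
for i in 1 2; do python3 -m crank '{"travel":[[0,0,0],[0,0,0],[0,0,0],[0,0,0],[0,0,0]],"turn":[[0,0,8],[0,0,16],[0,0,24],[0,0,32],[0,0,40]],"gripper":[1,1,1,1,1]}' 120;python3 -c "
from h import *
s=bot.observe();print(s['moment'].round(3),s['qpos'].round(2))"; done
```

```text
clock: 12.05
position: [0.5028, 0.2137, 0.2227]
tool_rot: [3.141, 0.0, 0.839]
force: [0.4, -1.7, -3.0]
grip_width: 0.0184
finger_force: 117.1
[-0.365 -0.133 -0.096] [-0.96  0.48  0.62  1.84 -0.34  0.93 -0.91]
clock: 12.55
position: [0.5029, 0.2137, 0.2228]
tool_rot: [3.141, 0.0, 1.537]
force: [1.6, -1.2, -4.4]
grip_width: 0.0188
finger_force: 117.1
[-0.155 -0.253 -0.125] [-0.83  0.44  0.44  1.84 -0.23  0.92 -0.32]
```

```bash
python3 -m crank '{"travel":[[0,0,0],[0,0,0],[0,0,0],[0,0,0],[0,0,0]],"turn":[[0,0,2],[0,0,4],[0,0,5],[0,0,6],[0,0,6]],"gripper":[1,1,1,1,1]}' 120;python3 -c "
from h import *
s=bot.observe();print(s['moment'].round(3),s['qpos'].round(2))"
```

```text
clock: 13.05
position: [0.5028, 0.2138, 0.2227]
tool_rot: [-3.142, 0.0, 1.636]
force: [0.2, -0.5, -3.7]
grip_width: 0.0186
finger_force: 117.1
[-0.201 -0.259 -0.111] [-0.81  0.44  0.41  1.83 -0.21  0.92 -0.24]
```

```bash
for i in 1 2; do python3 -m crank '{"travel":[[0,0,0],[0,0,0],[0,0,0],[0,0,0],[0,0,0]],"turn":[[0,0,1],[0,0,2],[0,0,3],[0,0,3],[0,0,3]],"gripper":[1,1,1,1,1]}' 120 | grep rot;python3 -c "
from h import *
s=bot.observe();print(s['moment'].round(3),s['qpos'].round(2))"; done
```

```text
tool_rot: [-3.141, -0.0, 1.689]
[-0.181 -0.172 -0.115] [-0.8   0.43  0.4   1.83 -0.21  0.92 -0.19]
tool_rot: [-3.142, -0.0, 1.741]
[-0.103 -0.231 -0.172] [-0.79  0.43  0.39  1.83 -0.2   0.91 -0.15]
```

```bash
for i in 1 ; do python3 -m crank '{"travel":[[0,0,0],[0,0,0],[0,0,0],[0,0,0],[0,0,0]],"turn":[[0,0,1],[0,0,2],[0,0,3],[0,0,3],[0,0,3]],"gripper":[1,1,1,1,1]}' 120 | grep rot;python3 -c "
from h import *
s=bot.observe();print(s['moment'].round(3),s['qpos'].round(2))"; done
# ease off play, then lift
python3 -m crank '{"travel":[[0,0,0],[0,0,0],[0,0,0],[0,0,0.5],[0,0,1]],"turn":[[0,0,-3],[0,0,-6],[0,0,-9],[0,0,-9],[0,0,-9]],"gripper":[1,1,1,1,1]}'
python3 -m crank '{"travel":[[0,0,1],[0,0,2.5],[0,0,4],[0,0,4],[0,0,4]],"turn":[[0,0,-8],[0,0,-16],[0,0,-24],[0,0,-32],[0,0,-40]],"gripper":[1,1,1,1,1]}'
python3 -c "
from h import *
print(bot.observe()['qpos'].round(2))
T=[]
f=grab('wrist');g=f['pixels'][:,:,::-1];u,v=proj(f,[.503,.2138,.128])[0].astype(int)
print(u,v,bot.observe()['position'])
cv2.imwrite('pics/b5.png',cv2.resize(g[max(0,v-100):v+60,max(u-100,0):u+100],None,fx=3.7,fy=3.7,interpolation=2))"
```

```text
tool_rot: [3.141, -0.0, 1.794]
[-0.007 -0.376 -0.185] [-0.79  0.43  0.37  1.83 -0.19  0.91 -0.1 ]
clock: 15.05
position: [0.5028, 0.2139, 0.2333]
tool_rot: [-3.141, -0.0, 1.638]
force: [0.3, 0.6, -0.8]
grip_width: 0.019
finger_force: 117.5
clock: 15.55
position: [0.5029, 0.214, 0.2738]
tool_rot: [-3.142, -0.001, 0.934]
force: [-0.1, -0.2, -1.5]
grip_width: 0.0188
finger_force: 117.6
[-0.96  0.41  0.61  1.78 -0.27  1.04 -0.88]
286 189 [0.50280324 0.21398347 0.27347493]
```

View pics/b5.png

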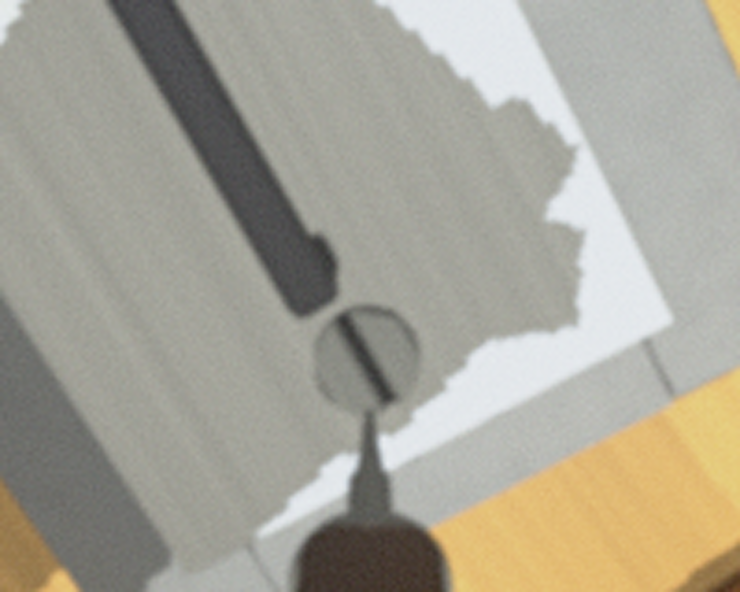

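The picture shows slot b, running (342,315) to (390,402), parallel to the handle, so b is open. Now fastener a.

```bash
python3 -m crank '{"travel":[[0.4,3.5,0],[0.8,7,0],[1.2,10.5,0],[1.7,14.1,0],[1.7,14.1,0]],"turn":[[0,0,-8],[0,0,-16],[0,0,-24],[0,0,-32],[0,0,-40]],"gripper":[1,1,1,1,1]}'
python3 -m crank '{"travel":[[0,0,0],[0,0,-1],[0,0,-2],[0,0,-2.8],[0,0,-2.8]],"turn":[[0,0,-5],[0,0,-10],[0,0,-10],[0,0,-10],[0,0,-10]],"gripper":[1,1,1,1,1]}'
python3 -c "
from h import *
s=bot.observe();print(s['qpos'].round(2))
f=grab('wrist','w6.png');g=f['pixels'][:,:,::-1];t=bot.observe()['position']-[0,0,.0995]
q=proj(f,[t,[.520,.3545,.128],[.520,.3545,.125]]);print(q.round(1),t)
w=cv2.resize(g[150:240,243:329],None,fx=6,fy=6,interpolation=2)
cv2.imwrite('pics/t6.png',w)"
```

```text
clock: 16.1
position: [0.5188, 0.36, 0.2721]
tool_rot: [-3.141, 0.001, 0.245]
force: [-0.4, -0.4, -2.1]
grip_width: 0.0189
finger_force: 117.6
clock: 16.6
position: [0.5193, 0.3546, 0.2437]
tool_rot: [3.141, 0.002, 0.069]
force: [-0.6, 0.3, -1.3]
grip_width: 0.0184
finger_force: 117.6
[-1.17  0.64  0.77  1.6  -0.48  1.1  -1.78]
[[286.5 204.3]
 [286.7 197.3]
 [286.6 196.2]] [0.51964549 0.35465096 0.14497469]
```

View pics/t6.png

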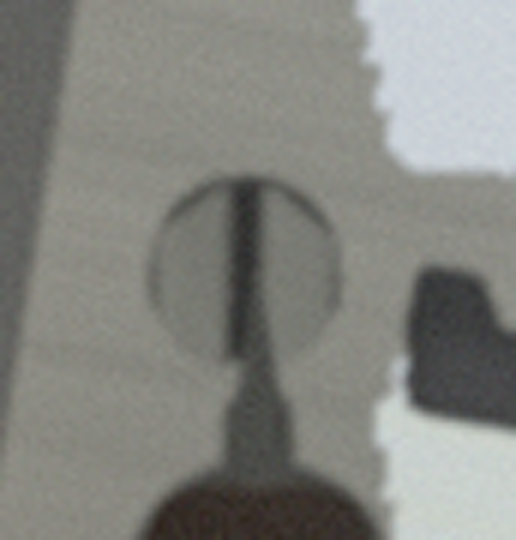

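Slot a lies about 14 tile px (roughly 2 mm) left of the blade, toward +y, and is turned slightly more. I'll shift, then feel the way in.

```bash
python3 -m crank '{"travel":[[0,0.15,-0.3],[0,0.15,-0.8],[0,0.15,-1.2],[0,0.15,-1.5],[0,0.15,-1.6]],"turn":[[0,0,2],[0,0,2],[0,0,2],[0,0,2],[0,0,2]],"gripper":[1,1,1,1,1]}'
python3 -m crank '{"travel":[[0,0,-0.1],[0,0,-0.2],[0,0,-0.3],[0,0,-0.4],[0,0,-0.4]],"turn":[[0,0,0],[0,0,0],[0,0,0],[0,0,0],[0,0,0]],"gripper":[1,1,1,1,1]}'
```

```text
clock: 17.15
position: [0.5197, 0.3562, 0.2284]
tool_rot: [3.141, 0.0, 0.101]
force: [0.5, 0.3, -1.3]
grip_width: 0.0186
finger_force: 117.6
clock: 17.65
position: [0.5197, 0.3563, 0.2247]
tool_rot: [3.142, 0.0, 0.101]
force: [-0.6, -0.3, -1.6]
grip_width: 0.0184
finger_force: 117.6
```

```bash
python3 -m crank '{"travel":[[0,0,-0.1],[0,0,-0.18],[0,0,-0.18],[0,0,-0.18],[0,0,-0.18]],"turn":[[0,0,0],[0,0,0],[0,0,0],[0,0,0],[0,0,0]],"gripper":[1,1,1,1,1]}'
for i in 1 2; do python3 -m crank '{"travel":[[0,0,0],[0,0,0],[0,0,0],[0,0,0],[0,0,0]],"turn":[[0,0,8],[0,0,16],[0,0,24],[0,0,32],[0,0,40]],"gripper":[1,1,1,1,1]}' 120;python3 -c "
from h import *
s=bot.observe();print(s['moment'].round(3),s['qpos'].round(2))"; done
```

```text
clock: 18.15
position: [0.5198, 0.3563, 0.223]
tool_rot: [-3.142, -0.0, 0.101]
force: [0.6, 0.3, -0.9]
grip_width: 0.0189
finger_force: 117.6
clock: 18.65
position: [0.5197, 0.3563, 0.2229]
tool_rot: [-3.142, 0.0, 0.804]
force: [0.1, -0.5, -3.7]
grip_width: 0.0188
finger_force: 117.3
[ 0.066 -0.018 -0.115] [-1.06  0.6   0.56  1.62 -0.36  1.03 -1.15]
clock: 19.15
position: [0.52, 0.3561, 0.2229]
tool_rot: [3.141, 0.0, 1.502]
force: [1.4, -0.3, -3.9]
grip_width: 0.0185
finger_force: 117.3
[-0.058 -0.481 -0.137] [-0.94  0.57  0.38  1.61 -0.24  1.01 -0.56]
```

```bash
for i in 1 2; do python3 -m crank '{"travel":[[0,0,0],[0,0,0],[0,0,0],[0,0,0],[0,0,0]],"turn":[[0,0,2],[0,0,4],[0,0,6],[0,0,8],[0,0,8]],"gripper":[1,1,1,1,1]}' 120|grep rot;python3 -c "
from h import *
s=bot.observe();print(s['moment'].round(3),s['qpos'].round(2))"; done
python3 -m crank '{"travel":[[0,0,0],[0,0,0],[0,0,0],[0,0,0.5],[0,0,1]],"turn":[[0,0,-3],[0,0,-6],[0,0,-9],[0,0,-9],[0,0,-9]],"gripper":[1,1,1,1,1]}'
python3 -m crank '{"travel":[[0,0,1],[0,0,2.5],[0,0,4],[0,0,5],[0,0,5]],"turn":[[0,0,-8],[0,0,-16],[0,0,-24],[0,0,-32],[0,0,-40]],"gripper":[1,1,1,1,1]}'
python3 -c "
from h import *
s=bot.observe();print(s['qpos'].round(2))
T=[]
f=grab('wrist','w7.png');g=f['pixels'][:,:,::-1];u,v=proj(f,[.520,.3558,.128])[0].astype(int)
print(u,v,s['position'])
a=cv2.resize(g[max(0,v-70):v+50,max(u-60,0):u+60],(480,480),interpolation=2)
f=grab('side');g=f['pixels'][:,:,::-1]
b=cv2.resize(g[10:190,220:340],(320,480),interpolation=2)
cv2.imwrite('pics/a7.png',np.hstack([a,b]))"
```

```text
tool_rot: [3.141, -0.0, 1.637]
[ 0.112 -0.941 -0.084] [-0.92  0.56  0.34  1.61 -0.21  1.01 -0.44]
tool_rot: [3.141, -0.0, 1.778]
[ 0.457 -1.093 -0.217] [-0.9   0.56  0.31  1.61 -0.19  1.01 -0.32]
clock: 20.65
position: [0.5193, 0.3563, 0.2334]
tool_rot: [-3.141, 0.0, 1.621]
force: [-0.5, 0.5, -1.3]
grip_width: 0.0186
finger_force: 117.8
clock: 21.15
position: [0.5199, 0.3566, 0.2849]
tool_rot: [-3.141, -0.002, 0.917]
force: [0.5, 0.2, -2.0]
grip_width: 0.0184
finger_force: 117.8
[-1.05  0.54  0.55  1.54 -0.3   1.15 -1.09]
287 186 [0.51986164 0.35660313 0.28494627]
```

View pics/a7.png

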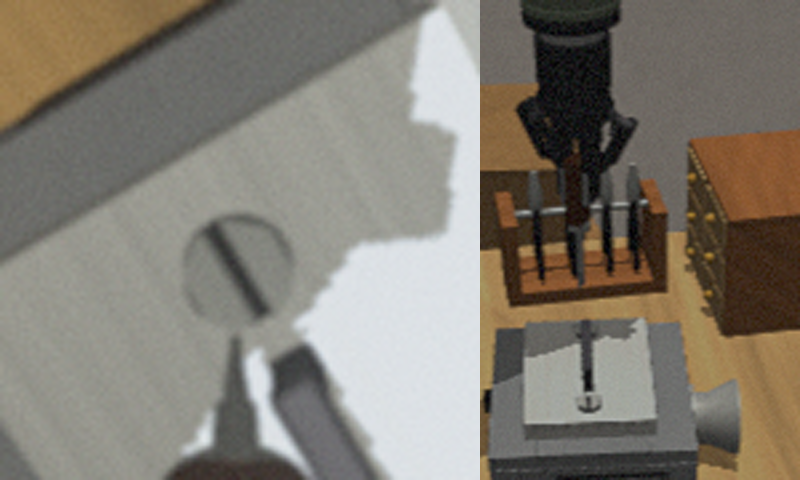

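Slot a, (210,225) to (267,312), is parallel to the handle and square to the cover's edge, so both are open. I've now viewed 11 pictures, one over the limit of 10, so from here I'll work on numbers only. Next the driver goes back to the rack.

```bash
python3 -m crank '{"travel":[[1.5,-4,0],[3,-8,0],[4.5,-12,0],[6,-16,0],[7,-19,0]],"turn":[[0,0,8],[0,0,16],[0,0,24],[0,0,32],[0,0,40]],"gripper":[1,1,1,1,1]}'
python3 -m crank '{"travel":[[1,-4,0],[1.5,-8,0],[2.5,-11,0],[3.5,-14,0],[3.5,-15,0]],"turn":[[0,0,8],[0,0,16],[0,0,24],[0,0,32],[0,0,40]],"gripper":[1,1,1,1,1]}'
python3 -m crank '{"travel":[[0,0,0],[0,0,0],[0,0,0],[0,0,0],[0,0,0]],"turn":[[0,0,8],[0,0,16],[0,0,24],[0,0,32],[0,0,40]],"gripper":[1,1,1,1,1]}'
python3 -m crank '{"travel":[[0,0,0],[0,0,0],[0,0,0],[0,0,0],[0,0,0]],"turn":[[0,0,1.3],[0,0,1.3],[0,0,1.3],[0,0,1.3],[0,0,1.3]],"gripper":[1,1,1,1,1]}'
python3 - <<'E'
from h import *
s=bot.observe();print(s['qpos'].round(2),s['position'],s['tool_rot'])
# shank/blade check: colour profile across shank in side & scene at several heights
t=s['position']
for n in ['scene','side']:
    f=grab(n,n+'8.png');g=f['pixels'].astype(int)
    for dz in (-.095,-.085,-.07,-.06,-.05,-.04):
        u,v=proj(f,[t[0],t[1],t[2]+dz])[0];r=g[int(round(v)),int(u)-12:int(u)+13]
        print(n,dz,u.round(1),int(u)-12,r.sum(1).tolist())
E
```

```text
clock: 21.75
position: [0.5902, 0.1634, 0.2833]
tool_rot: [-3.141, 0.0, 1.629]
force: [1.0, -0.3, -1.3]
grip_width: 0.0189
finger_force: 117.9
clock: 22.25
position: [0.6252, 0.0125, 0.2831]
tool_rot: [-3.141, 0.001, 2.325]
force: [-0.0, 0.1, -0.4]
grip_width: 0.0184
finger_force: 117.9
clock: 22.75
position: [0.6245, 0.0163, 0.2832]
tool_rot: [-3.142, -0.0, 3.027]
force: [-0.0, -0.9, -1.2]
grip_width: 0.0189
finger_force: 117.9
clock: 23.25
position: [0.6248, 0.0164, 0.283]
tool_rot: [-3.141, -0.0, 3.038]
force: [0.2, -0.4, -1.2]
grip_width: 0.0188
finger_force: 117.9
[-0.18  0.48  0.09  1.54 -0.04  1.12  1.38] [0.62476419 0.01643567 0.28296509] [-3.14148081e+00 -9.67001373e-05  3.03758739e+00]
scene -0.095 323.3 311 [309, 314, 330, 373, 472, 506, 505, 504, 491, 476, 362, 239, 203, 210, 279, 405, 493, 474, 387, 307, 250, 198, 191, 163, 150]
scene -0.085 323.5 311 [480, 511, 517, 517, 519, 516, 522, 515, 506, 503, 447, 283, 218, 223, 248, 290, 260, 218, 201, 175, 153, 125, 85, 90, 105]
scene -0.07 323.9 311 [524, 528, 530, 524, 520, 528, 530, 519, 494, 418, 372, 258, 219, 215, 213, 1
[... 654 characters left out ...]
3, 175, 164, 146, 136, 158, 178, 310, 378, 291, 176, 165, 168, 229, 333, 386, 385, 389, 386, 384, 374, 364, 343]
side -0.07 320.5 308 [174, 193, 191, 197, 210, 199, 205, 208, 206, 288, 382, 373, 294, 157, 156, 248, 358, 370, 377, 400, 371, 349, 347, 342, 352]
side -0.06 320.7 308 [266, 252, 268, 273, 265, 271, 276, 267, 275, 334, 389, 401, 331, 177, 148, 218, 321, 375, 376, 357, 358, 339, 352, 340, 345]
side -0.05 320.9 308 [316, 320, 333, 322, 312, 328, 322, 326, 319, 348, 405, 390, 348, 209, 161, 184, 303, 371, 359, 361, 369, 343, 340, 332, 346]
side -0.04 321.2 309 [386, 385, 383, 378, 381, 364, 364, 404, 439, 422, 411, 353, 236, 159, 159, 261, 339, 360, 351, 348, 340, 339, 348, 361, 363]
```

The driver is still upright in the grip: the shank is within about 0.5 px of the predicted axis in both views. Lowering it into the hole.

```bash
python3 -m crank '{"travel":[[0,-0.1,-2],[0,-0.1,-5],[0,-0.1,-7.5],[0,-0.1,-8.5],[0,-0.1,-9]],"turn":[[0,0,0],[0,0,0],[0,0,0],[0,0,0],[0,0,0]],"gripper":[1,1,1,1,1]}'
python3 -m crank '{"travel":[[0,0,-0.5],[0,0,-1],[0,0,-1.5],[0,0,-2],[0,0,-2.5]],"turn":[[0,0,0],[0,0,0],[0,0,0],[0,0,0],[0,0,0]],"gripper":[1,1,1,1,1]}'
python3 -m crank '{"travel":[[0,0,-1],[0,0,-2],[0,0,-3],[0,0,-4],[0,0,-4.5]],"turn":[[0,0,0],[0,0,0],[0,0,0],[0,0,0],[0,0,0]],"gripper":[1,1,1,1,1]}'
```

```text
clock: 23.85
position: [0.6247, 0.0153, 0.1925]
tool_rot: [-3.141, -0.001, 3.038]
force: [0.4, 0.9, -1.3]
grip_width: 0.0189
finger_force: 117.9
clock: 24.35
position: [0.6249, 0.0153, 0.1678]
tool_rot: [3.142, 0.0, 3.038]
force: [0.0, 0.0, -0.3]
grip_width: 0.0191
finger_force: 117.9
clock: 24.85
position: [0.6244, 0.0153, 0.1216]
tool_rot: [-3.141, -0.001, 3.038]
force: [-0.1, -0.1, -1.0]
grip_width: 0.0189
finger_force: 117.9
```

```bash
python3 -m crank '{"travel":[[0,0,-0.1],[0,0,-0.2],[0,0,-0.2],[0,0,-0.2],[0,0,-0.2]],"turn":[[0,0,0],[0,0,0],[0,0,0],[0,0,0],[0,0,0]],"gripper":[1,1,1,1,1]}' 30
python3 -m crank '{"travel":[[0,0,0],[0,0,0],[0,0,0],[0,0,0],[0,0,0]],"turn":[[0,0,0],[0,0,0],[0,0,0],[0,0,0],[0,0,0]],"gripper":[0.65,0.5,0.2,0,0]}' 20
python3 -m crank '{"travel":[[0,0,1],[0,0,4],[0,0,8],[0,0,12],[0,0,16]],"turn":[[0,0,0],[0,0,0],[0,0,0],[0,0,0],[0,0,0]],"gripper":[0,0,0,0,0]}'
python3 - <<'E'
from h import *
# compare rack area before/after from side/scene by differencing
for n in ['scene','side']:
    a=load(n+'0.png');b=grab(n,n+'9.png')
    for z in (.17,.138,.1): print(n,proj(a,[.6247,.0155,z])[0].round(1))
    P=proj(a,[[.6247,.0155,.17],[.6247,.0155,.095]]);u0=int(P[:,0].min())-15;u1=int(P[:,0].max())+15;v0=int(P[0,1])-10;v1=int(P[1,1])+5
    A=cv2.GaussianBlur(a['pixels'][v0:v1,u0:u1],(3,3),0).astype(float);B=cv2.GaussianBlur(b['pixels'][v0:v1,u0:u1],(3,3),0).astype(float)
    d=np.abs(A-B).sum(2);print('diff>60',(d>60).sum(),d.size,d.max())
    mk=lambda X:np.argwhere((X[:,:,0]<90)&(X[:,:,0]>X[:,:,2]+8))
    print('dark brown',mk(A).mean(0),len(mk(A)),mk(B).mean(0),len(mk(B)))
print(bot.observe()['qpos'].round(2))
E
```

```text
clock: 25.35
position: [0.6249, 0.0153, 0.1213]
tool_rot: [3.142, 0.0, 3.038]
force: [-0.6, 0.4, -0.4]
grip_width: 0.0184
finger_force: 117.9
clock: 25.85
position: [0.6248, 0.0153, 0.121]
tool_rot: [3.142, 0.0, 3.038]
force: [0.1, 0.4, 0.7]
grip_width: 0.0833
finger_force: 0.0
clock: 26.35
position: [0.6245, 0.0152, 0.2835]
tool_rot: [3.141, 0.001, 3.038]
force: [0.5, 0.4, 0.1]
grip_width: 0.0854
finger_force: 0.0
scene [322.5 216.1]
scene [321.7 224.7]
scene [320.9 234.5]
diff>60 505 1088 208.0
dark brown [22.15319149 17.10638298] 235 [20.66233766 17.27922078] 308
side [319.7 186.7]
side [319.1 196.7]
side [318.4 208. ]
diff>60 193 1178 111.0
dark brown [21.58085809 16.14191419] 303 [24.91702128 14.87234043] 470
[-0.18  0.47  0.09  1.54 -0.04  1.12  1.39]
```

```bash
python3 -m crank '{"travel":[[-2,4,0],[-4,9,0],[-6,13,0],[-8,18,0],[-10,22,0]],"turn":[[0,0,-8],[0,0,-16],[0,0,-24],[0,0,-32],[0,0,-40]],"gripper":[0,0,0,0,0]}'
python3 -m crank '{"travel":[[-1.3,5,0],[-1.3,5,0],[-1.3,5,0],[-1.3,5,0],[-1.3,5,0]],"turn":[[0,0,-8],[0,0,-16],[0,0,-24],[0,0,-32],[0,0,-40]],"gripper":[0,0,0,0,0]}'
python3 -m crank '{"travel":[[0,0,-2],[0,0,-4],[0,0,-4],[0,0,-4],[0,0,-4]],"turn":[[0,0,-8],[0,0,-11],[0,0,-11],[0,0,-11],[0,0,-11]],"gripper":[0,0,0,0,0]}'
python3 - <<'E'
from h import *
s=bot.observe();print(s['qpos'].round(2),s['position'],s['tool_rot'])
f=grab('wrist','w10.png');g=f['pixels'].sum(2)
# dark bar pixels near expected handle
P=proj(f,[[.5114+x*.9925+y*.122,.2847-x*.122+y*.9925,.154] for x,y in [(-.02,-.03),(.02,-.03),(.02,.03),(-.02,.03)]]);print(P.round(1))
m=np.zeros(g.shape,np.uint8);cv2.fillPoly(m,[P.astype(np.int32)],1)
print(np.percentile(g[m>0],[5,25,50,75,95]))
for y in (-.03,-.015,0,.015,.03):
    X=np.linspace(-.02,.02,41);Q=proj(f,[[.5114+x*.9925+y*.122,.2847-x*.122+y*.9925,.154] for x in X])
    val=[int(g[int(round(b)),int(round(a))]) if 0<=b<420 and 0<=a<560 else -1 for a,b in Q];print(y,val)
E
```

```text
clock: 26.95
position: [0.527, 0.2307, 0.2815]
tool_rot: [3.141, 0.0, 2.346]
force: [1.3, 0.6, 0.1]
grip_width: 0.0854
finger_force: 0.0
clock: 27.45
position: [0.5149, 0.279, 0.2813]
tool_rot: [3.141, -0.0, 1.648]
force: [-0.3, -0.7, -0.3]
grip_width: 0.0857
finger_force: 0.0
clock: 27.95
position: [0.5155, 0.2792, 0.2422]
tool_rot: [3.141, -0.001, 1.462]
force: [0.4, -0.9, 1.6]
grip_width: 0.0851
finger_force: 0.0
[-0.85  0.47  0.36  1.71 -0.19  1.   -0.53] [0.51545618 0.2791568  0.24216022] [ 3.14066192e+00 -1.01923611e-03  1.46246268e+00]
[[253.1 241.5]
 [306.5 242.2]
 [309.4 163. ]
 [251.7 162.2]]
[189. 229. 393. 406. 603.]
-0.03 [601, 597, 596, 592, 595, 598, 597, 605, 607, 600, 609, 605, 600, 588, 435, 300, 256, 277, 278, 282, 287, 279, 272, 278, 270, 321, 475, 576, 609, 605, 603, 593, 594, 609, 603, 601, 609, 615, 598, 609, 606]
-0.015 [398, 388, 386, 395, 398, 398, 407, 407, 409, 409, 414, 405, 421, 410, 321, 226, 212, 210, 212, 212, 224, 219, 215, 209, 216, 285, 449, 610, 606, 599, 610, 598, 598, 594, 610, 603, 596, 609, 604, 604, 600]
0 [397, 394, 391, 387, 391, 386, 400, 398, 399, 412, 408, 401, 394, 395, 297, 214, 199, 197, 203, 186, 209, 190, 207, 193, 186, 193, 275, 392, 400, 408, 401, 395, 401, 391, 408, 407, 406, 394, 409, 402, 402]
0.015 [396, 389, 382, 394, 392, 376, 399, 396, 397, 397, 390, 395, 387, 395, 283, 200, 174, 189, 194, 191, 200, 205, 180, 189, 180, 202, 336, 394, 407, 403, 395, 387, 399, 400, 408, 405, 400, 396, 399, 397, 411]
0.03 [387, 389, 390, 394, 381, 389, 389, 385, 402, 391, 392, 408, 393, 390, 300, 210, 179, 199, 193, 188, 210, 186, 183, 175, 177, 233, 319, 396, 401, 399, 395, 391, 390, 395, 404, 401, 394, 385, 388, 396, 392]
```

The bar is centred on the predicted line within 0.5 mm. I'll descend and grip.

```bash
python3 -m crank '{"travel":[[-0.2,0.3,0],[-0.4,0.55,-2],[-0.4,0.55,-5],[-0.4,0.55,-7],[-0.4,0.55,-8]],"turn":[[0,0,-1],[0,0,-1],[0,0,-1],[0,0,-1],[0,0,-1]],"gripper":[0,0,0,0,0]}'
python3 -m crank '{"travel":[[0,0,-1],[0,0,-2],[0,0,-3],[0,0,-3],[0,0,-3]],"turn":[[0,0,0],[0,0,0],[0,0,0],[0,0,0],[0,0,0]],"gripper":[0,0,0,0,0]}'
python3 -m crank '{"travel":[[0,0,0],[0,0,0],[0,0,0],[0,0,0],[0,0,0]],"turn":[[0,0,0],[0,0,0],[0,0,0],[0,0,0],[0,0,0]],"gripper":[0.3,0.6,0.8,0.9,1]}' 60
python3 -m crank '{"travel":[[0,0,0],[0,0,0],[0,0,0],[0,0,0],[0,0,0]],"turn":[[0,0,0],[0,0,0],[0,0,0],[0,0,0],[0,0,0]],"gripper":[1,1,1,1,1]}' 80
```

```text
clock: 28.5
position: [0.5105, 0.2845, 0.1598]
tool_rot: [-3.14, 0.001, 1.443]
force: [-0.1, 0.9, 0.9]
grip_width: 0.0853
finger_force: 0.0
clock: 29.0
position: [0.5112, 0.2845, 0.1311]
tool_rot: [3.142, -0.0, 1.444]
force: [1.2, -0.6, -0.1]
grip_width: 0.0854
finger_force: 0.0
clock: 29.5
position: [0.5112, 0.2845, 0.1311]
tool_rot: [3.141, -0.0, 1.444]
force: [15.8, -3.6, 2.2]
grip_width: 0.0125
finger_force: 8.3
clock: 30.0
position: [0.5114, 0.2845, 0.1313]
tool_rot: [3.141, -0.0, 1.444]
force: [1.3, -0.8, 6.3]
grip_width: 0.0099
finger_force: 78.8
```

```bash
python3 -m crank '{"travel":[[0,0,0.2],[0,0,0.5],[0,0,0.8],[0,0,1.2],[0,0,1.6]],"turn":[[0,0,0],[0,0,0],[0,0,0],[0,0,0],[0,0,0]],"gripper":[1,1,1,1,1]}'
python3 -m crank '{"travel":[[0,0,0.5],[0,0,1],[0,0,1.5],[0,0,2],[0,0,2.4]],"turn":[[0,0,0],[0,0,0],[0,0,0],[0,0,0],[0,0,0]],"gripper":[1,1,1,1,1]}'
```

```text
clock: 30.5
position: [0.5106, 0.2845, 0.1472]
tool_rot: [-3.141, 0.0, 1.444]
force: [0.6, -0.1, -6.2]
grip_width: 0.0101
finger_force: 78.2
clock: 31.0
position: [0.5111, 0.2845, 0.1715]
tool_rot: [3.141, -0.0, 1.444]
force: [0.2, 0.8, -5.6]
grip_width: 0.0104
finger_force: 78.2
```

```bash
python3 -m crank '{"travel":[[0,0,2],[0,0,4],[0,0,6],[0,0,8],[0,0,9.5]],"turn":[[0,0,0],[0,0,0],[0,0,0],[0,0,0],[0,0,0]],"gripper":[1,1,1,1,1]}'
for i in 1 2 3; do python3 -m crank '{"travel":[[0.4,-3,0],[0.9,-7,0],[1.4,-11,0],[2,-15,0],[2.4,-18.2,0]],"turn":[[0,0,0],[0,0,0],[0,0,0],[0,0,0],[0,0,0]],"gripper":[1,1,1,1,1]}'; done
python3 -c "
from h import *
print(bot.observe()['qpos'].round(2))"
```

```text
clock: 31.5
position: [0.5111, 0.2845, 0.2674]
tool_rot: [3.141, -0.001, 1.443]
force: [0.1, 0.3, -5.3]
grip_width: 0.0103
finger_force: 78.6
clock: 32.0
position: [0.5351, 0.1, 0.2663]
tool_rot: [3.141, 0.0, 1.442]
force: [1.0, 0.9, -5.5]
grip_width: 0.0105
finger_force: 78.5
clock: 32.5
position: [0.5589, -0.082, 0.2663]
tool_rot: [3.141, 0.0, 1.442]
force: [0.7, 0.3, -5.6]
grip_width: 0.0104
finger_force: 78.5
clock: 33.0
position: [0.5828, -0.2639, 0.2661]
tool_rot: [-3.141, 0.0, 1.443]
force: [0.3, 0.2, -5.3]
grip_width: 0.0102
finger_force: 78.5
[ 0.03  0.55  0.46  1.54 -0.27  1.11  0.43]
```

```bash
python3 -m crank '{"travel":[[0,0,-3],[0,0,-6],[0,0,-9],[0,0,-12],[0,0,-14]],"turn":[[0,0,0],[0,0,0],[0,0,0],[0,0,0],[0,0,0]],"gripper":[1,1,1,1,1]}'
python3 -m crank '{"travel":[[0,0,-2],[0,0,-4],[0,0,-6],[0,0,-7.5],[0,0,-8.3]],"turn":[[0,0,0],[0,0,0],[0,0,0],[0,0,0],[0,0,0]],"gripper":[1,1,1,1,1]}'
python3 -m crank '{"travel":[[0,0,-0.2],[0,0,-0.4],[0,0,-0.5],[0,0,-0.6],[0,0,-0.6]],"turn":[[0,0,0],[0,0,0],[0,0,0],[0,0,0],[0,0,0]],"gripper":[1,1,1,1,1]}'
```

```text
clock: 33.5
position: [0.5824, -0.261, 0.124]
tool_rot: [-3.14, -0.001, 1.444]
force: [0.8, -0.1, -4.2]
grip_width: 0.0098
finger_force: 78.5
clock: 34.0
position: [0.5826, -0.2613, 0.0418]
tool_rot: [-3.14, -0.0, 1.444]
force: [-0.0, 0.4, -4.6]
grip_width: 0.0104
finger_force: 78.5
clock: 34.5
position: [0.5832, -0.2615, 0.0373]
tool_rot: [3.141, 0.0, 1.444]
force: [0.0, -0.7, -5.2]
grip_width: 0.0101
finger_force: 78.5
```

```bash
python3 -m crank '{"travel":[[0,0,-0.1],[0,0,-0.2],[0,0,-0.25],[0,0,-0.25],[0,0,-0.25]],"turn":[[0,0,0],[0,0,0],[0,0,0],[0,0,0],[0,0,0]],"gripper":[1,1,1,1,1]}'
```

```text
clock: 35.0
position: [0.5832, -0.2616, 0.0353]
tool_rot: [3.141, -0.0, 1.444]
force: [-5.1, 2.3, 9.9]
grip_width: 0.0103
finger_force: 80.5
```

Contact (9.9 N upward). I'll release slowly, retreat upward, then check driver and cover.

```bash
python3 -m crank '{"travel":[[0,0,0],[0,0,0],[0,0,0],[0,0,0],[0,0,0]],"turn":[[0,0,0],[0,0,0],[0,0,0],[0,0,0],[0,0,0]],"gripper":[0.8,0.7,0.4,0,0]}' 20
python3 -m crank '{"travel":[[0,0,0],[0,0,1],[0,0,4],[0,0,8],[0,0,12]],"turn":[[0,0,0],[0,0,0],[0,0,0],[0,0,0],[0,0,0]],"gripper":[0,0,0,0,0]}'
python3 -m crank '{"travel":[[0,0,3],[0,0,7],[-2,-3,11],[-4,-6,13],[-5,-8,13]],"turn":[[0,0,0],[0,0,0],[0,0,0],[0,0,0],[0,0,0]],"gripper":[0,0,0,0,0]}'
python3 - <<'E'
from h import *
for n in ['scene','side']:
    a=load(n+'0.png');b=grab(n,n+'11.png')
    P=proj(a,[[.6247,.0155,.17],[.6247,.0155,.095]]);u0=int(P[:,0].min())-15;u1=int(P[:,0].max())+15;v0=int(P[0,1])-10;v1=int(P[1,1])+5
    bl=lambda f:cv2.GaussianBlur(f['pixels'][v0:v1,u0:u1],(3,3),0).astype(float)
    A,B=bl(a),bl(b);mk=lambda X:np.argwhere((X[:,:,0]<90)&(X[:,:,0]>X[:,:,2]+8))
    print(n,'driver',mk(A).mean(0),len(mk(A)),mk(B).mean(0),len(mk(B)),'diff',(np.abs(A-B).sum(2)>60).sum())
    # cover on mat: bright pixels inside mat outline
    M=proj(b,[[x,y,.004] for x,y in [(.463,-.13),(.695,-.125),(.70,-.395),(.473,-.396)]]).astype(np.int32)
    m=np.zeros(b['pixels'].shape[:2],np.uint8);cv2.fillPoly(m,[M],255)
    g=((b['pixels'].sum(2)>280)&(m>0)).astype(np.uint8)
    g=cv2.morphologyEx(g,cv2.MORPH_OPEN,np.ones((3,3)))
    k,l,st,c=cv2.connectedComponentsWithStats(g);i=1+st[1:,4].argmax()
    cnt=cv2.convexHull(np.argwhere(l==i)[:,::-1].astype(np.float32))
    W=np.array([ray(b,*p[0],.025)[:2] for p in cnt],np.float32)*1000
    print('cover top rect',cv2.minAreaRect(W),st[i,4])
print(bot.observe()['position'])
E
```

```text
clock: 35.5
position: [0.583, -0.2615, 0.0345]
tool_rot: [-3.142, 0.0, 1.444]
force: [-0.1, -0.5, 0.4]
grip_width: 0.0683
finger_force: 0.0
clock: 36.0
position: [0.5827, -0.2616, 0.1564]
tool_rot: [-3.141, 0.0, 1.443]
force: [0.3, -0.6, 0.4]
grip_width: 0.0851
finger_force: 0.0
clock: 36.5
position: [0.5317, -0.3448, 0.2892]
tool_rot: [3.137, 0.003, 1.441]
force: [-0.1, -0.5, 0.0]
grip_width: 0.0851
finger_force: 0.0
scene driver [22.15319149 17.10638298] 235 [21.95670996 17.43722944] 231 diff 46
cover top rect ((585.4837646484375, -261.1302795410156), (203.02674865722656, 144.68780517578125), 83.09127807617188) 5026
side driver [21.58085809 16.14191419] 303 [nan nan] 0 diff 932
cover top rect ((583.7619018554688, -259.60101318359375), (201.59165954589844, 141.34390258789062), 82.8926010131836) 4319
[ 0.53083461 -0.34494234  0.28634625]<stdin>:7: RuntimeWarning: Mean of empty slice.
  ret = um.true_divide(
```

Seen from the scene camera, the driver is within about 0.3 px of its home position. The cover measures 202 × 142 mm at its expected height, centred at (0.584, −0.260) on the mat, so I'm handing in.

```bash
python3 -m crank '{"travel":[[0,0,0],[0,0,0],[0,0,0],[0,0,0],[0,0,0]],"turn":[[0,0,0],[0,0,0],[0,0,0],[0,0,0],[0,0,0]],"gripper":[0,0,0,0,0]}' | head -2; python3 -c "
from workcell import bot
print(bot.job_done())"
```

```text
clock: 37.1
position: [0.5332, -0.3411, 0.2843]
the job is handed in; nothing more can be done
None
```

I handed the job in at 37.1 s with both fasteners open, the cover flat in the middle of the mat and the screwdriver back in its rack hole by my measurements; no verdict came back, and I viewed 11 pictures, one over the limit of 10.

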